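# Close the vacuum canister and hold the pump on its valve

### The job

Pick up the loose white vacuum lid by its raised crown and set it gently on the open mint-green canister so that it sits fully home and level, and let go of it. Then lift the hand-held vacuum pump out of its charging dock and hold it upright with its coral suction cup centred over the red valve in the middle of the lid, pressed on lightly so that the soft cup is about half squashed. Finish while still gripping the pump and holding it there, still, as one does while it draws the air out; do not shove the canister about, and leave the other loose things on the boards where they are.

Things in the scene. Friction and masses are not known exactly. Their poses are not given: they have to be found in the camera images.
- canister: open round mint-green ceramic canister with brown cinnamon sticks inside, 108 mm outer diameter, 100 mm tall, wall 6 mm (mouth 96 mm wide), about 0.65 kg, standing loose on the boards. Origin: centre of its underside, z up along its axis
- canister_rim (a point): centre of the canister's mouth, level with its rim, 100 mm above its underside
- lid: loose round vacuum lid, 0.15 kg, right way up. Origin: centre of its underside, z up. Green gasket plug 89 mm across, z = 0 to 10 mm, foot chamfered (goes into the 96 mm mouth); white flange 112 mm across, z = 10 to 16 mm (rests on the rim); white crown 50 mm across, z = 16 to 36 mm (the grip), the red valve in the centre of its flat top. Seated, the origin is 10 mm below the rim
- lid_valve (a point): the red valve, a 14 mm disc inside a grey ring 33 mm across, in the centre of the flat top of the lid's crown, 36 mm above the lid's origin
- pump: hand-held vacuum pump, 0.25 kg, upright cylinder 44 mm in diameter, white with a dark grip sleeve, standing loose in its dock. Origin: centre of the mouth of the unsquashed suction cup at its lower end; z up the pump's axis. Housing z = 30 mm (flat shoulder) to 125 mm (top), sleeve z = 66 to 110 mm; below it a neck and the soft coral cup, 32 mm across (25 mm inside)
- pump_cup (a joint): how far the pump's soft cup is squashed towards the housing: 0 free, 0.016 m fully squashed; it springs back, needing about 0.4 N plus 0.4 N per mm (half squashed 3.6 N, fully squashed 6.8 N, beyond that it is hard)
- cup_mouth (a point): centre of the suction cup's lower face, which moves with the cup
- dock: white charging dock fixed to the boards: foot 90 mm across and 6 mm thick, tube 60 mm outside diameter up to 53 mm high; the pump's shoulder rests in it on a ledge 41 mm above the boards with 2.5 mm play around, the cup hanging free in a 37 mm bore, so the pump is lifted straight out. Origin: centre of its underside
- salt: bystander: stainless salt shaker, 42 mm across, 81 mm tall, three holes on top; origin at the centre of its underside
- pepper: bystander: stainless pepper shaker, same size, seven holes on top; origin at the centre of its underside
- clamp_canister: bystander: closed taller mint-green canister with a clamp lid, coral gasket and wire clamp, 108 mm across (124 mm over the wires), 150 mm tall; origin at the centre of its underside
- lid_lifter: bystander: small coral silicone lid lifter, 30 x 44 mm, 51 mm tall; origin at the centre of its underside
- tin_blue: bystander: closed blue tin, 64 mm across, 46 mm tall; origin at the centre of its underside
- tin_yellow: bystander: closed yellow tin, 64 mm across, 46 mm tall; origin at the centre of its underside
Mind the look-alikes: they are no part of the job. Leave any brown or purple look-alike of the lid alone.

How it is judged (in metres and radians):
On the way, in this order (a step that is already met when the one before it is completed fails the run):
1. the lid sits fully home and level on the canister, and has been let go (z of lid in the frame of canister between 0.086 and 0.0925 m and horizontal distance between canister_rim and lid below 0.008 m and angle between each of lid, canister's own z axis and vertical below 0.06 rad and contact force between the fingers and lid below 0.2 N), for 0.3 s.
2. the pump is gripped and lifted clear of its dock (contact force between the fingers and pump above 3 N and height (world z) of pump above 0.06 m), for 0.1 s.
At the end, for the whole second after the job is handed in: Lid seated on the canister (within 2.5 mm of home, centred to 8 mm, level to 0.06 rad), fingers off it. Pump still gripped (over 3 N), at rest, upright to 0.1 rad, its cup on the red valve within 7 mm, squashed 3 to 14.5 mm, pressing with 1.5 to 7 N, through the last second (all of step 1 and contact force between the fingers and pump above 3 N and horizontal distance between cup_mouth and lid_valve below 0.007 m and angle between pump's own z axis and vertical below 0.1 rad and contact force between pump and lid between 1.5 and 7 N and value of joint pump_cup between 0.003 and 0.0145 m and contact force between pump and canister below 0.1 N and linear speed of each of pump, canister below 0.02 m/s); the arm keeps its last pose, push and grip.
It fails at once if the lid is dropped or thrown (faster than 0.6 m/s while not in the fingers) (linear speed of lid above 0.6 m/s and contact force between the fingers and lid below 0.01 N).
It fails at once if the pump is pushed onto the lid with more than 20 N (contact force between pump and lid above 20 N).
It fails at once if the canister is shoved more than 40 mm or tipped more than 0.25 rad (distance of canister from where it was at the start of the episode above 0.04 m or angle between canister's own z axis and vertical above 0.25 rad).
It fails at once if a bystander is moved by more than 30 mm (distance of any of salt, pepper, clamp_canister, lid_lifter, tin_blue, tin_yellow from where it was at the start of the episode above 0.03 m).
It also fails if it takes over 64 s, if anything falls off the work surface, if the arm or the gripper's body presses on something with over 40 N, if the wrist force passes 120 N, or if a joint passes its speed limit or range.

### The arm

A 7-joint arm with a two-finger parallel gripper is mounted at the origin on the work surface. World frame = base frame: x ahead of the robot, y to its left, z up, the work surface at z = 0. Lengths are in m, angles in degrees, forces in N, time in s.
With the tool pointing down it reaches from about 0.425 to 1.025 m from the base axis. Payload 9.4 kg.
Tool frame: the origin (TCP) lies midway between the tips of the shut fingers; the grasp point (between the pads) lies 19 mm behind it; z points along the fingers, y is the line along which they close (so a half turn about z gives the same grasp; the last joint's range is limited). The gripper opens to 85 mm and grips with 20 to 120 N. Pads are 22 mm wide; open, the fingers measure 114 mm over their backs; the gripper's body (76 mm by 85 mm) begins 54 mm behind the grasp point. The pads swing forward as they close: fully open they stand 13 mm farther back than shut.
Start: joints at [72.324, 34.337, -0.143, 91.639, 0.103, 54.024, -4.572], TCP at [0.167, -0.706, 0.231] pointing down, gripper open.
Joint ranges: [-147.43, 147.43], [-19.82, 112.94], [-74.19, 73.91], [6.32, 146.72], [-59.91, 239.91], [6.04, 106.73], [-150.56, 150.56]. Speed limits (degrees/s): [127.2, 127.2, 172.46, 172.46, 180, 180, 180].

### API

Orientations are given as [roll, pitch, yaw] about the fixed x, y, z axes, in that order (R = Rz(yaw) Ry(pitch) Rx(roll)).
In Python, from cell import manip, imaging gives the robot as it stands.
- The arm moves only by the tool servo_tool, never from a script. Its argument "moves" is a list of rows, each a list of 5 numbers: the opening, from -1 (shut) to 1 (fully open), then the shift along the tool's x, y, z normalised to -1 to 1, where 1 is 300 mm, then the turn about the tool's z normalised to -1 to 1, where 1 is pi rad. In form: [[claw, tx, ty, tz, twist], ...]. A call has 1 to 20 rows; each row is the pose to reach, as a shift and turn from the pose commanded when the call began, along the tool's axes at that moment, turning the shorter way round; what a row does not reach only later rows make up. A row lasts 1/12 s, in which the tool goes at most 41.7 mm and 7.16 degrees, less where a joint would pass 70% of its speed; a pose out of reach is approached as far as the arm can. A call with a number of a shift or a turn outside -1 to 1 is refused whole. A call with a gripper value outside its range is refused whole. The fingers move at their own pace and stop on an object; the grip force is fixed at half the most. Time passes only in rows, so rows that repeat a pose let the fingers close. It gives the time, the measured TCP pose, the force, the opening and the grip force at its end, in the units of the state.
- manip.state(): the state, without advancing time (a new reading comes with each control period).
- imaging.snapshot(name): name is "side" or "top" or "wrist"; returns (picture, depth): 400x640x3 uint8, red, green, blue; 400x640 float32, m along the optical axis (not along the pixel's ray), 0 where there is no reading.
- imaging.camera_model(name): a dict with "K" (3x3 intrinsics, pixels), "eye" and "rotation" of the camera in the world; the wrist camera has in their place "tool_from_camera" (4x4, takes a point from camera to tool coordinates, whose origin is the TCP and whose axes are the flange's). Camera axes: x right, y up, looking along -z (the intrinsics and any distortion apply to the point x, -y, -z); pixel columns grow to the right and rows downward; lengths in m; the calibration is good to about 2 mm. A picture is of the moment at which its call begins: read the wrist's pose just before it. camera_model takes no time and is no camera call.
- manip.sign_off(): hands the job in; it is judged then, once.
The state is a dict: "t": time; "joint_positions": joint angles; "joint_velocities": joint speeds; "effort": joint torques, N m; "tool_pos": TCP position; "orientation": TCP orientation; "force": force on the tool from outside, world axes, zero at the start; "moment": the same for the moment, N m; "grip_width": finger opening in m; "grip_force": force on a finger pad.
Only numpy, scipy, OpenCV 4.12 (cv2) and the standard library are available. Lean on these libraries where they do the work, as an engineer would, in place of code of your own. Each camera call takes 0.05 s, during which the arm holds its last target. There are 200 camera calls.

## Working session

There is one attempt and no reset: what is moved stays moved. The work goes in short steps, Python scripts to look and compute and a tool call to move; the robot and the scene stay as the last step left them, time stands still between calls to the robot, and variables do not carry over. Pictures are saved under pics/ and viewed, at most 10 in all, crops included, and the job is handed in when it is done.

Besides the shell and the picture viewer there is one more tool, called after "Call:" as name(argument=value, ...), one argument or row to a line, values as JSON. servo_tool: Moves the arm, as the interface text tells. Its arguments: {"type":"object","properties":{"moves":{"type":"array","items":{"type":"array","items":{"type":"number"}}}},"required":["moves"]}

```bash
mkdir -p pics; python3 - <<'E'
from cell import manip, imaging
import cv2,numpy as np
print(manip.state())
for n in ["side","top","wrist"]:
    p,d=imaging.snapshot(n); cv2.imwrite(f"pics/{n}0.png",p[:,:,::-1]); np.savez(f"{n}0.npz",p=p,d=d)
    print(n,imaging.camera_model(n))
E
```

```text
{'t': 0.0, 'joint_positions': array([72.32359187, 34.38534561, -0.14558344, 91.68119512,  0.10251579,
       54.02453075, -4.57209163]), 'joint_velocities': array([ 0.00620941,  0.07886526,  0.00634475, -0.03745627, -0.05255704,
       -0.02407459,  0.06714008]), 'effort': array([ 2.56983847e-03, -7.76449442e+01,  1.56463847e+00, -2.58009803e+01,
        1.22283498e-02,  8.85362795e-03, -2.42331066e-05]), 'tool_pos': array([ 0.1664364 , -0.70514402,  0.2304049 ]), 'orientation': array([-1.79909399e+02,  7.89530787e-03,  1.32848196e+01]), 'force': array([ 0.60243591, -0.15268338, -0.16456482]), 'moment': array([-0.0372698 , -0.02106912, -0.00533232]), 'grip_force': 0.0, 'grip_width': 0.08528647686967777}
side {'K': array([[500.54836298,   0.        , 317.18247568],
       [  0.        , 500.54836298, 200.64768025],
       [  0.        ,   0.        ,   1.        ]]), 'eye': array([0.02033098, 0.65583341, 0.62677587]), 'rotation': array([  57.17439119,   -0.33581283, -138.56929829])}
top {'K': array([[377.85225032,   0.        , 320.95488924],
       [  0.        , 377.85225032, 194.0038402 ],
       [  0.        ,   0.        ,   1.        ]]), 'eye': array([0.44569959, 0.02536523, 0.94773072]), 'rotation': array([  9.27181887,  -1.44530853, -91.24899545])}
wrist {'K': array([[295.41462922,   0.        , 316.84735106],
       [  0.        , 295.41462922, 203.75865059],
       [  0.        ,   0.        ,   1.        ]]), 'tool_from_camera': array([[ 5.53907521e-04,  9.65991871e-01,  2.58571842e-01,
         6.66962962e-02],
       [ 9.99999680e-01, -3.85913308e-04, -7.00456108e-04,
        -4.35923538e-04],
       [-5.76848592e-04,  2.58572147e-01, -9.65991776e-01,
        -1.42695632e-01],
       [ 0.00000000e+00,  0.00000000e+00,  0.00000000e+00,
         1.00000000e+00]])}
```

View pics/top0.png

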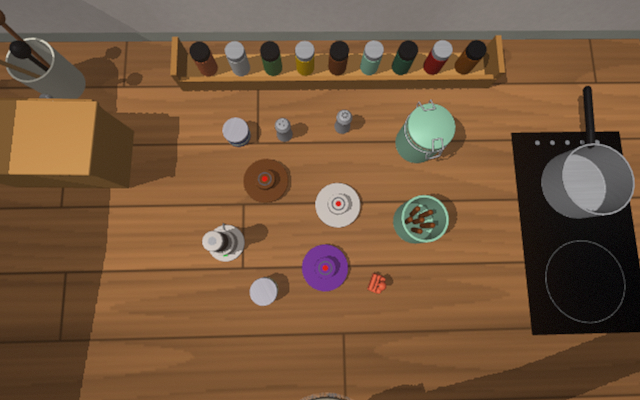

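View pics/side0.png

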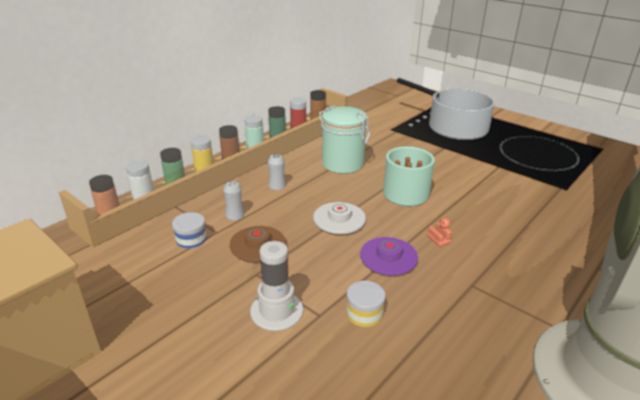

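Candidates: white lid top(338,204)/side(340,213), against brown lid (267,181) and purple (325,268). The open canister is at (421,219), against the clamped one (430,130); the pump and dock are at (222,242), and the tins and shakers are not candidates. I choose the white lid, and will check it in a crop.

```bash
cat > h.py <<'E'
import numpy as np, cv2
from scipy.spatial.transform import Rotation as R
from cell import manip, imaging
def cam(n, st=None):
    m=imaging.camera_model(n)
    if n!="wrist": return m["K"],np.array(m["eye"]),R.from_euler("xyz",m["rotation"],degrees=True).as_matrix()
    T=m["tool_from_camera"]; A=R.from_euler("xyz",st["orientation"],degrees=True).as_matrix()
    return m["K"],A@T[:3,3]+st["tool_pos"],A@T[:3,:3]
def ray(c,uv):
    K,e,A=c; uv=np.atleast_2d(uv).astype(float)
    d=np.c_[(uv[:,0]-K[0,2])/K[0,0],-(uv[:,1]-K[1,2])/K[1,1],-np.ones(len(uv))]
    return e,d@A.T
def plane(c,uv,z):
    e,d=ray(c,uv); return e+d*((z-e[2])/d[:,2])[:,None]
def cloud(c,dep):
    v,u=np.mgrid[:dep.shape[0],:dep.shape[1]]
    e,d=ray(c,np.c_[u.ravel(),v.ravel()]); P=e+d*dep.reshape(-1,1)
    P[dep.ravel()==0]=np.nan; return P.reshape(*dep.shape,3)
def tri(c1,uv1,c2,uv2):
    e1,d1=ray(c1,uv1);e2,d2=ray(c2,uv2)
    s=np.linalg.lstsq(np.c_[d1[0],-d2[0]],e2-e1,rcond=None)[0]
    a=e1+s[0]*d1[0];b=e2+s[1]*d2[0]; return (a+b)/2,np.linalg.norm(a-b)
def circ(x,y):
    s=np.linalg.lstsq(np.c_[2*x,2*y,np.ones(len(x))],x*x+y*y,rcond=None)[0]
    return s[0],s[1],np.sqrt(s[2]+s[0]**2+s[1]**2)
def blob(mask,near):
    n,l,s,c=cv2.connectedComponentsWithStats(mask.astype(np.uint8))
    k=1+np.argmin(np.linalg.norm(c[1:]-near,axis=1)+1e3*(s[1:,4]<5)); return l==k,c[k],s[k]
E
cat > m1.py <<'E'
from h import *
D={n:np.load(n+"0.npz") for n in("top","side")}; C={n:cam(n) for n in D}
def red(n,near):
    p=D[n]["p"].astype(int); return blob((p[...,0]>140)&(p[...,1]<80)&(p[...,2]<80),near)[1]
rt,rs=red("top",(338,204)),red("side",(340,211))
print("valve",rt,rs,tri(C["top"],rt,C["side"],rs), plane(C["top"],rt,.036))
P={n:cloud(C[n],D[n]["d"]) for n in D}
for n,b in(("top",(338,204)),("side",(340,211))):
    q=P[n].reshape(-1,3); v=plane(C[n],red(n,b),.036)[0]
    near=q[np.hypot(*(q[:,:2]-v[:2]).T)<.05]; print(n,"lid z pct",np.nanpercentile(near[:,2],[2,30,50,90,98]))
    print(" crown pts mean",np.nanmean(near[near[:,2]>.028],0))
for n,c,r in(("canister",(421,219),.08),("pump",(222,242),.07)):
    v=plane(C["top"],c,.08)[0][:2]
    for k in D:
        q=P[k].reshape(-1,3); q=q[np.hypot(*(q[:,:2]-v).T)<r]; z=np.nanpercentile(q[:,2],99)
        t=q[(q[:,2]>z-.006)]; print(n,k,"topz",z,len(t),"circle",circ(t[:,0],t[:,1]),"minmax",t.min(0),t.max(0))
p=D["side"]["p"][150:330,220:480]; cv2.imwrite("pics/crop.png",cv2.resize(p,None,fx=3,fy=3)[:,:,::-1])
E
python3 m1.py
```

```text
valve [337.88888889 203.27777778] [389.5        244.66666667] (array([ 0.52647628, -0.07429448, -0.04093494]), np.float64(0.12104640278396654)) [[ 0.57041095 -0.04168234  0.036     ]]
top lid z pct [0.01382927 0.01663578 0.01777487 0.03760587 0.03965159]
 crown pts mean [ 0.56823557 -0.04040304  0.03701897]
side lid z pct [-8.02656643e-05  1.61643201e-02  1.71798562e-02  3.68829845e-02
  3.81482251e-02]
 crown pts mean [ 0.41318425 -0.00322078  0.0356572 ]
canister top topz 0.10256606474818172 397 circle (np.float64(0.5230917195699792), np.float64(-0.23124522094411595), np.float64(0.05073520549689868)) minmax [ 0.47024675 -0.28429716  0.0966727 ] [ 0.57768981 -0.17793048  0.10492634]
canister side topz 0.10105764142932011 339 circle (np.float64(0.5218494121273525), np.float64(-0.23247956426823876), np.float64(0.05068336449744659)) minmax [ 0.4679369  -0.28852863  0.09505902] [ 0.57761894 -0.17790173  0.10262218]
pump top topz 0.13897455348082285 329 circle (np.float64(0.4807999944307817), np.float64(0.23589881713666244), np.float64(0.01523554324835095)) minmax [0.46000618 0.21576015 0.1330719 ] [0.50210499 0.25660477 0.14150121]
pump side topz 0.13755741872084357 420 circle (np.float64(0.4785112472753978), np.float64(0.23571808260023902), np.float64(0.015736674179464605)) minmax [0.45796506 0.21304113 0.13158958] [0.501827   0.25694177 0.13964915]
```

View pics/crop.png

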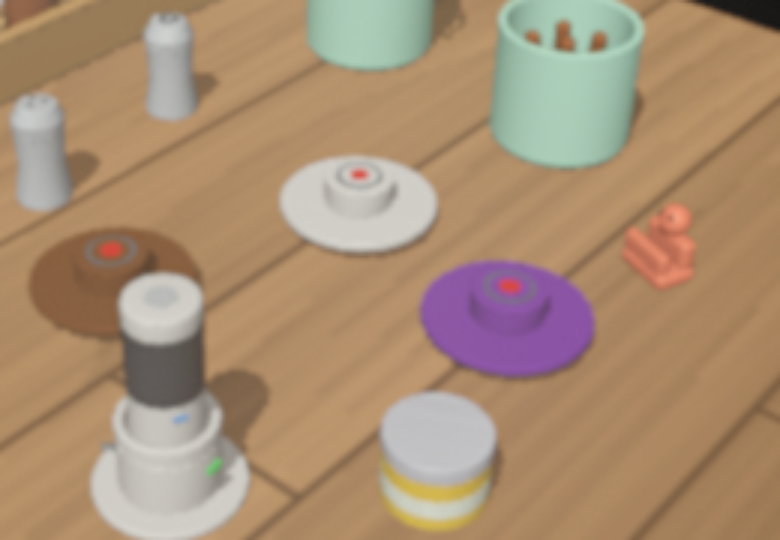

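The crop shows the white lid with its red valve at crop (360,175), i.e. side (340,208). The brown and purple lids are separate, so the choice is right. Depth from both views agrees with the given sizes: rim 0.101, pump top 0.138, lid crown 0.037. Moving towards the lid.

Call:
servo_tool(
  moves=[
    [1,0.225,-0.23,0,0],
    [1,0.45,-0.46,0,0],
    [1,0.68,-0.69,0,0],
    [1,0.907,-0.923,0,0],
    [1,0.907,-0.923,0,0],
    [1,0.907,-0.923,0,0],
    [1,0.907,-0.923,0,0],
    [1,0.907,-0.923,0,0],
    [1,0.907,-0.923,0,0],
    [1,0.907,-0.923,0,0],
    [1,0.907,-0.923,0,0],
    [1,0.907,-0.923,0,0],
  ],
)

```text
t: 1.15
tool_pos: [0.3681, -0.3732, 0.2313]
orientation: [180.0, 0.0, 13.4]
force: [-0.6, -1.4, 0.8]
grip_width: 0.0853
grip_force: 0.0
```

Call:
servo_tool(
  moves=[
    [1,0.907,-0.923,0.26,0.074],
    [1,0.907,-0.923,0.26,0.074],
    [1,0.907,-0.923,0.26,0.074],
    [1,0.907,-0.923,0.26,0.074],
    [1,0.907,-0.923,0.26,0.074],
    [1,0.907,-0.923,0.26,0.074],
    [1,0.907,-0.923,0.26,0.074],
    [1,0.907,-0.923,0.26,0.074],
    [1,0.907,-0.923,0.26,0.074],
    [1,0.907,-0.923,0.26,0.074],
    [1,0.907,-0.923,0.26,0.074],
    [1,0.907,-0.923,0.26,0.074],
    [1,0.907,-0.923,0.26,0.074],
    [1,0.907,-0.923,0.26,0.074],
  ],
)

```text
t: 2.32
tool_pos: [0.5684, -0.0442, 0.1534]
orientation: [179.9, 0.0, -0.2]
force: [-0.4, -0.4, -0.0]
grip_width: 0.0857
grip_force: 0.0
```

```bash
cat > m2.py <<'E'
from h import *
st=manip.state(); p,d=imaging.snapshot("wrist"); cv2.imwrite("pics/w1.png",p[:,:,::-1]); c=cam("wrist",st)
h=p.astype(int); red=(h[...,0]>110)&(h[...,1]<90)&(h[...,2]<90)
P=cloud(c,d); K=c[0]
print(st["tool_pos"],st["orientation"])
n,l,s,ce=cv2.connectedComponentsWithStats(red.astype(np.uint8))
for k in range(1,n):
    if s[k,4]>15: print(ce[k],s[k,4],plane(c,ce[k],.036),np.nanmean(P[l==k],0))
q=P.reshape(-1,3); hh=h.reshape(-1,3)
t=q[(np.hypot(q[:,0]-.57,q[:,1]+.041)<.045)&(q[:,2]>.03)]; print("crown",len(t),t.min(0),t.max(0),np.median(t[:,2]))
f=q[(np.hypot(q[:,0]-.57,q[:,1]+.041)<.065)&(q[:,2]>.011)&(q[:,2]<.022)]; print("flange",len(f),f.min(0),f.max(0),np.median(f[:,2]))
T=np.load("top0.npz");S=np.load("side0.npz"); 
sp=S["p"].astype(int)[198:218,325:355]; m=(sp[...,0]-sp[...,1]>50); ys,xs=np.nonzero(m); uv=(xs.mean()+325,ys.mean()+198)
print(uv,tri(cam("top"),(337.9,203.3),cam("side"),uv))
E
python3 m2.py
```

```text
[ 0.56839086 -0.04419907  0.15340619] [ 1.79942848e+02  1.60007352e-02 -2.30308806e-01]
[76.5         2.30769231] 26 [[0.72660889 0.14075906 0.036     ]] [7.39264387e-01 1.66234394e-01 6.85935616e-05]
[129.59223301   3.76699029] 103 [[0.72550193 0.10007632 0.036     ]] [7.37978849e-01 1.19889125e-01 1.44070123e-04]
[449.96875   2.     ] 32 [[ 0.725953   -0.14691587  0.036     ]] [ 7.38473992e-01 -1.61135906e-01  1.97234521e-04]
[478.77419355   1.87096774] 31 [[ 0.72597342 -0.16912379  0.036     ]] [ 7.38505804e-01 -1.86407494e-01  1.72488709e-04]
[249.60869565   3.04347826] 23 [[0.72571249 0.00754246 0.036     ]] [ 7.38282687e-01  1.46310396e-02 -3.88385394e-05]
[308.61016949   2.76271186] 118 [[ 0.72576542 -0.03794215  0.036     ]] [ 7.38308138e-01 -3.72312808e-02  6.87749294e-05]
[363.           2.57894737] 19 [[ 0.72576355 -0.07987487  0.036     ]] [ 7.38321225e-01 -8.48899067e-02  1.73885353e-05]
[375.63157895   2.63157895] 19 [[ 0.72569876 -0.08961737  0.036     ]] [ 7.38183758e-01 -9.59462537e-02  1.99932314e-04]
[391.06896552   2.48275862] 29 [[ 0.72576349 -0.10151745  0.036  
[... 4934 characters left out ...]
44]
[539.39285714 296.28571429] 28 [[ 0.46907316 -0.26506718  0.036     ]] [ 0.50147246 -0.22182416  0.08678329]
[392.38743455 338.47643979] 191 [[ 0.42016841 -0.12169538  0.036     ]] [ 0.40878487 -0.12563722  0.0217458 ]
[619.71428571 346.69230769] 91 [[ 0.40891448 -0.36085846  0.036     ]] [ 3.77447402e-01 -4.05044399e-01 -1.43554458e-04]
crown 27643 [ 0.54658765 -0.08599888  0.03000806] [0.59577148 0.00322971 0.25631782] 0.2382755637782048
flange 7676 [ 0.5158569  -0.09589935  0.01249473] [0.62664352 0.01465511 0.02192921] 0.015961335248033365
(np.float64(339.3529411764706), np.float64(207.7058823529412)) (array([ 0.56961691, -0.04200535,  0.0373001 ]), np.float64(0.0013669775219064136))
```

View pics/w1.png

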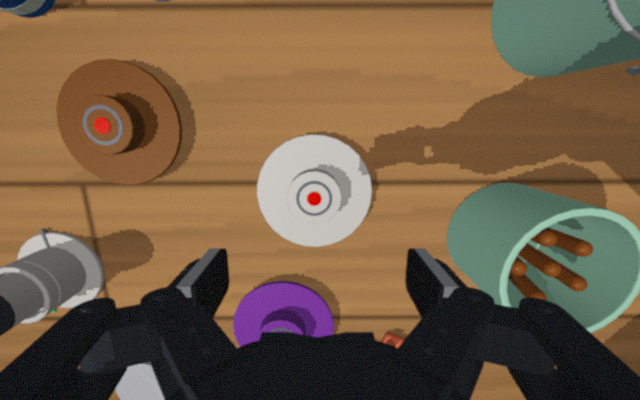

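The wrist view shows the white lid at (314,198) with its valve at world (0.571,-0.041,0.037) and flange top at 0.016. This agrees with the top/side triangulation (0.570,-0.042,0.037). Descending.

Call:
servo_tool(
  moves=[
    [1,0.009,-0.011,0.1,0],
    [1,0.009,-0.011,0.2,0],
    [1,0.009,-0.011,0.3,0],
    [1,0.009,-0.011,0.36,0],
    [1,0.009,-0.011,0.4,0],
    [1,0.009,-0.011,0.43,0],
    [1,0.009,-0.011,0.45,0],
    [1,0.009,-0.011,0.461,0],
    [1,0.009,-0.011,0.461,0],
    [1,0.009,-0.011,0.461,0],
    [1,0.009,-0.011,0.461,0],
  ],
)

```text
t: 3.28
tool_pos: [0.5721, -0.0383, 0.0158]
orientation: [180.0, -0.1, -0.0]
force: [0.4, 0.6, -0.8]
grip_width: 0.0857
grip_force: 0.0
```

Call:
servo_tool(
  moves=[
    [-1,0,0,0,0],
    [-1,0,0,0,0],
    [-1,0,0,0,0],
    [-1,0,0,0,0],
    [-1,0,0,0,0],
    [-1,0,0,0,0],
    [-1,0,0,0,0],
    [-1,0,0,0,0],
    [-1,0,0,0,0],
    [-1,0,0,0,0],
  ],
)

```text
t: 4.12
tool_pos: [0.5719, -0.0385, 0.0158]
orientation: [180.0, -0.0, -0.0]
force: [-2.6, -0.5, 9.6]
grip_width: 0.048
grip_force: 60.6
```

Call:
servo_tool(
  moves=[
    [-1,0,0,-0.03,0],
    [-1,0,0,-0.08,0],
    [-1,0,0,-0.16,0],
    [-1,0,0,-0.26,0],
    [-1,0,0,-0.36,0],
    [-1,0,0,-0.44,0],
    [-1,0,0,-0.48,0],
    [-1,0,0,-0.5,0],
    [-1,0,0,-0.5,0],
    [-1,0,0,-0.5,0],
    [-1,0,0,-0.5,0],
    [-1,0,0,-0.5,0],
  ],
)

```text
t: 5.12
tool_pos: [0.571, -0.0382, 0.1638]
orientation: [180.0, 0.1, -0.0]
force: [0.1, -0.1, -1.2]
grip_width: 0.0479
grip_force: 62.2
```

```bash
cat > m3.py <<'E'
from h import *
import sys
st=manip.state(); p,d=imaging.snapshot("wrist"); cv2.imwrite(sys.argv[1],p[:,:,::-1]); c=cam("wrist",st); tp=st["tool_pos"]
print(tp,st["orientation"],st["grip_width"],st["force"])
h=p.astype(int); P=cloud(c,d)
m=(h[...,0]>170)&(h[...,1]<80)&(h[...,2]<80); 
_,ce,s=blob(m,(316,230)); print("valve px",ce,s[4],"plane",plane(c,ce,tp[2]-.0158+.036),"depth",np.nanmean(P[_],0))
hv=cv2.cvtColor(p,cv2.COLOR_RGB2HSV); wh=(hv[...,1]<40)&(hv[...,2]>120)
_,ce,s=blob(wh&(np.abs(P[...,2]-(tp[2]-.0158+.016))<.008),(316,240)); f=P[_]
print("flange px",ce,s,"xyz min/max",np.percentile(f,1,axis=0),np.percentile(f,99,axis=0))
A=np.c_[f[:,:2],np.ones(len(f))]; print("plane slopes",np.linalg.lstsq(A,f[:,2],rcond=None)[0])
# canister rim from top and wrist
for n in("top","wrist"):
    if n=="top": q,dd=imaging.snapshot("top"); cc=cam("top"); Q=cloud(cc,dd)
    else: q,Q=p,P
    hh=cv2.cvtColor(q,cv2.COLOR_RGB2HSV); g=(hh[...,0]>65)&(hh[...,0]<90)&(hh[...,1]>40)
    r=Q[g&(np.abs(Q[...,2]-.1)<.006)&(np.hypot(Q[...,0]-.522,Q[...,1]+.232)<.075)]
    if len(r)>20: print(n,"rim",len(r),circ(r[:,0],r[:,1]),np.median(r[:,2]),r.min(0),r.max(0))
E
python3 m3.py pics/w2.png
```

```text
[ 0.57101228 -0.03824839  0.1637518 ] [ 1.79997243e+02  1.23674841e-01 -3.10585202e-02] 0.04789807668019914 [ 0.05929499 -0.13973619 -1.21671309]
valve px [307.2 286.4] 5 plane [[ 0.56514556 -0.03315965  0.1839518 ]] depth [ 0.5664816  -0.03324197  0.18620106]
flange px [316.7087851  205.26091187] [  212   151   211   125 14388] xyz min/max [ 0.56444282 -0.09034684  0.16233091] [0.62363009 0.01530394 0.16535587]
plane slopes [-0.0042963  -0.00095272  0.16635008]
wrist rim 3967 (np.float64(0.5263935916970782), np.float64(-0.23058373698750578), np.float64(0.05047938781121159)) 0.09919118530619356 [ 0.47232366 -0.28521458  0.09400462] [ 0.57951792 -0.17760568  0.1019063 ]
```

View pics/w2.png

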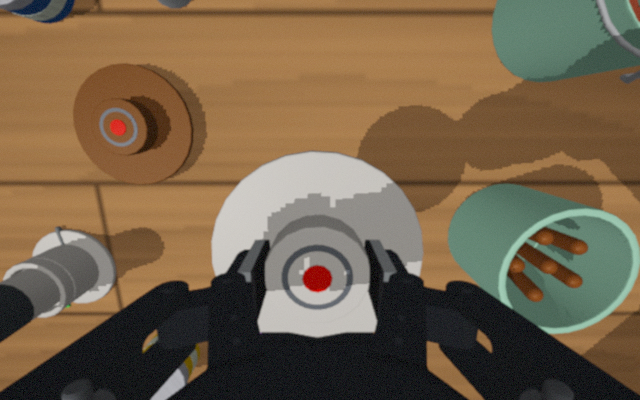

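The lid hangs level in the fingers, with the valve at about (317,278) in shadow. I move to a spot just short of the canister so that lid and canister mouth are both seen by the wrist camera.

Call:
servo_tool(
  moves=[
    [-1,-0.04,0.05,0,0],
    [-1,-0.12,0.15,0,0],
    [-1,-0.21,0.25,0,0],
    [-1,-0.3,0.36,0,0],
    [-1,-0.38,0.46,0,0],
    [-1,-0.45,0.54,0,0],
    [-1,-0.5,0.6,0,0],
    [-1,-0.527,0.632,0,0],
    [-1,-0.537,0.644,0,0],
    [-1,-0.537,0.644,0,0],
    [-1,-0.537,0.644,0,0],
    [-1,-0.537,0.644,0,0],
    [-1,-0.537,0.644,0,0],
  ],
)

```text
t: 6.3
tool_pos: [0.4113, -0.2304, 0.1649]
orientation: [-180.0, -0.0, 0.1]
force: [-1.1, -0.2, -2.0]
grip_width: 0.0481
grip_force: 62.3
```

```bash
cat > m4.py <<'E'
from h import *
st=manip.state(); p,d=imaging.snapshot("wrist"); cv2.imwrite("pics/w3.png",p[:,:,::-1]); c=cam("wrist",st); tp=st["tool_pos"]
print(tp,st["orientation"])
P=cloud(c,d); h=p.astype(int)
m=(h[...,0]>80)&(h[...,0]-h[...,1]>70)&(h[...,0]-h[...,2]>70); m[:250]=0; m[310:]=0; m[:,:280]=0; m[:,350:]=0
_,ce,s=blob(m,(317,278)); print("valve",ce,s,plane(c,ce,tp[2]+.0202),np.nanmean(P[_],0)-tp)
hv=cv2.cvtColor(p,cv2.COLOR_RGB2HSV); wh=(hv[...,1]<40)&(hv[...,2]>70)
_,ce,s=blob(wh&(np.abs(P[...,2]-tp[2])<.008),(316,240)); f=P[_]; print("flange",s,np.percentile(f,[.5,99.5],axis=0)-tp)
g=(hv[...,0]>65)&(hv[...,0]<90)&(hv[...,1]>40)
n,l,s,ce=cv2.connectedComponentsWithStats((g&(np.abs(P[...,2]-.1)<.005)).astype(np.uint8))
k=1+np.argmax(s[1:,4]); r=P[l==k]
o,sc=[],[]
a=np.arctan2(r[:,1]+.231,r[:,0]-.525); rad=np.hypot(r[:,1]+.231,r[:,0]-.525)
b=np.round(a/np.radians(6)).astype(int)
for i in np.unique(b):
    j=np.nonzero(b==i)[0]; o.append(r[j[np.argsort(rad[j])[int(.95*len(j))]]])
o=np.array(o); print("rim",s[k],len(o),circ(o[:,0],o[:,1]),np.median(r[:,2]),r.min(0),r.max(0))
E
python3 m4.py
```

```text
[ 0.41131948 -0.23040923  0.16485028] [-1.79983341e+02 -8.79271595e-03  7.74067751e-02]
valve [316.73166667 278.46666667] [303 266  29  26 600] [[ 0.40950116 -0.22975586  0.18505028]] [-0.00100384  0.00066082  0.02170304]
flange [  212   151   211   125 14717] [[-0.00817103 -0.05301043 -0.00143969]
 [ 0.05346489  0.05449981  0.00688707]]
rim [ 238    0  167  135 3307] 44 (np.float64(0.5242240817815788), np.float64(-0.23253957734587521), np.float64(0.052407378787193704)) 0.09978966396677347 [ 0.47172719 -0.28592562  0.09500166] [ 0.55318283 -0.17890548  0.10307   ]
```

View pics/w3.png

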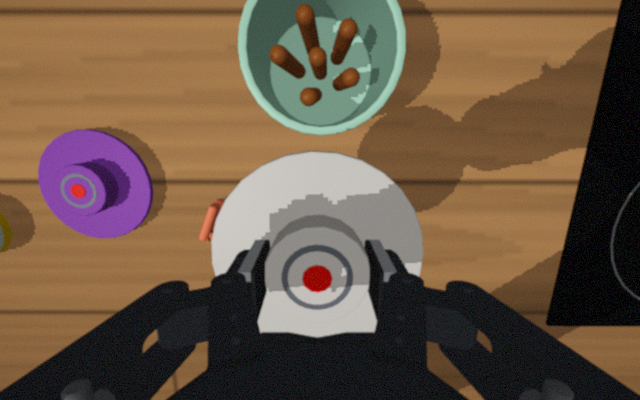

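The mouth is centred at (0.525,-0.2325) and 0.100 high. The lid's offset from the TCP is (-0.0015,+0.0007). Moving over it, then descending.

Call:
servo_tool(
  moves=[
    [-1,0.05,0.002,0,0],
    [-1,0.14,0.004,0,0],
    [-1,0.24,0.006,0,0],
    [-1,0.32,0.008,0,0],
    [-1,0.37,0.009,0,0],
    [-1,0.384,0.009,0,0],
    [-1,0.384,0.009,0,0],
    [-1,0.384,0.009,0.05,0],
    [-1,0.384,0.009,0.1,0],
    [-1,0.384,0.009,0.14,0],
    [-1,0.384,0.009,0.15,0],
    [-1,0.384,0.009,0.15,0],
    [-1,0.384,0.009,0.15,0],
    [-1,0.384,0.009,0.15,0],
  ],
)

```text
t: 7.52
tool_pos: [0.5256, -0.2343, 0.1207]
orientation: [180.0, -0.0, -0.1]
force: [-0.3, 0.3, -2.1]
grip_width: 0.0482
grip_force: 62.3
```

Call:
servo_tool(
  moves=[
    [-1,0,0,0.01,0],
    [-1,0,0,0.02,0],
    [-1,0,0,0.028,0],
    [-1,0,0,0.034,0],
    [-1,0,0,0.038,0],
    [-1,0,0,0.038,0],
    [-1,0,0,0.038,0],
    [-1,0,0,0.038,0],
  ],
)

```text
t: 8.18
tool_pos: [0.5257, -0.2342, 0.1086]
orientation: [-180.0, 0.0, -0.0]
force: [-0.0, -0.3, -2.0]
grip_width: 0.048
grip_force: 62.3
```

Call:
servo_tool(
  moves=[
    [-1,0,0,0.003,0],
    [-1,0,0,0.006,0],
    [-1,0,0,0.009,0],
    [-1,0,0,0.009,0],
    [-1,0,0,0.009,0],
  ],
)

```text
t: 8.6
tool_pos: [0.5257, -0.2342, 0.1059]
orientation: [180.0, -0.0, -0.0]
force: [-0.4, -0.2, -1.9]
grip_width: 0.0476
grip_force: 62.6
```

Call:
servo_tool(
  moves=[
    [-1,0,0,0.002,0],
    [-1,0,0,0.004,0],
    [-1,0,0,0.004,0],
    [-1,0,0,0.004,0],
  ],
)

```text
t: 8.93
tool_pos: [0.5257, -0.2342, 0.1058]
orientation: [180.0, -0.0, -0.0]
force: [-2.8, 1.6, 13.1]
grip_width: 0.0481
grip_force: 64.0
```

Contact with the rim at the expected height. I relieve the push and release.

Call:
servo_tool(
  moves=[
    [-1,0,0,-0.003,0],
    [-1,0,0,-0.003,0],
    [-1,0,0,-0.003,0],
    [0,0,0,-0.003,0],
    [0.6,0,0,-0.003,0],
    [1,0,0,-0.003,0],
    [1,0,0,-0.003,0],
    [1,0,0,-0.003,0],
    [1,0,0,-0.003,0],
    [1,0,0,-0.003,0],
    [1,0,0,-0.003,0],
    [1,0,0,-0.003,0],
  ],
)

```text
t: 9.93
tool_pos: [0.5256, -0.2342, 0.1055]
orientation: [-180.0, 0.0, -0.0]
force: [-0.1, -0.7, -0.6]
grip_width: 0.0851
grip_force: 0.0
```

Call:
servo_tool(
  moves=[
    [1,0,0,-0.03,0],
    [1,0,0,-0.1,0],
    [1,0,0,-0.2,0],
    [1,0,0,-0.3,0],
    [1,0,0,-0.38,0],
    [1,0,0,-0.42,0],
    [1,0,0,-0.43,0],
    [1,0,0,-0.43,0],
    [1,0,0,-0.43,0],
    [1,0,0,-0.43,0],
  ],
)

```text
t: 10.77
tool_pos: [0.525, -0.2339, 0.2335]
orientation: [-180.0, 0.1, -0.0]
force: [0.2, -0.3, -0.9]
grip_width: 0.0854
grip_force: 0.0
```

```bash
cat > m5.py <<'E'
from h import *
import sys
def grab():
    st=manip.state(); p,d=imaging.snapshot("wrist"); c=cam("wrist",st); return st,p,d,c,cloud(c,d)
if __name__=="__main__":
    st,p,d,c,P=grab(); cv2.imwrite("pics/w4.png",p[:,:,::-1]); print(st["tool_pos"],st["orientation"])
    h=p.astype(int); V=np.array([.525,-.2335])
    near=np.hypot(P[...,0]-V[0],P[...,1]-V[1])
    m=(h[...,0]-h[...,1]>60)&(h[...,0]-h[...,2]>60)&(near<.02)
    _,ce,s=blob(m,(316,200)); print("valve",ce,s,plane(c,ce,.126),np.nanmean(P[_],0))
    hv=cv2.cvtColor(p,cv2.COLOR_RGB2HSV); wh=(hv[...,1]<40)&(hv[...,2]>70)
    f=P[wh&(near<.07)&(np.abs(P[...,2]-.106)<.007)]; print("flange",len(f),np.percentile(f,[.5,50,99.5],axis=0))
    print("slope",np.linalg.lstsq(np.c_[f[:,:2],np.ones(len(f))],f[:,2],rcond=None)[0])
    t,td=imaging.snapshot("top"); Q=cloud(cam("top"),td); v=plane(cam("top"),(222,242),.13)
    q=Q.reshape(-1,3); q=q[np.hypot(q[:,0]-.48,q[:,1]-.236)<.05]; tt=q[q[:,2]>.131]; print("pump top",len(tt),tt.min(0),tt.max(0),np.median(tt,0))
E
python3 m5.py
```

```text
[ 0.52500046 -0.23389601  0.23347271] [-1.79963064e+02  1.07612022e-01 -3.13227264e-02]
valve [317.10169492 204.        ] [310 197  15  15 177] [[ 0.52420798 -0.23348117  0.126     ]] [ 0.52458124 -0.23348241  0.12742283]
flange 8064 [[ 0.47162403 -0.28677021  0.10409785]
 [ 0.53338905 -0.23340154  0.10594981]
 [ 0.57895867 -0.18011375  0.10807798]]
slope [ 0.00142407 -0.00013977  0.10518282]
pump top 338 [0.45996268 0.21463238 0.13106948] [0.50250169 0.2571325  0.14075168] [0.48073943 0.23523792 0.13661786]
```

View pics/w4.png

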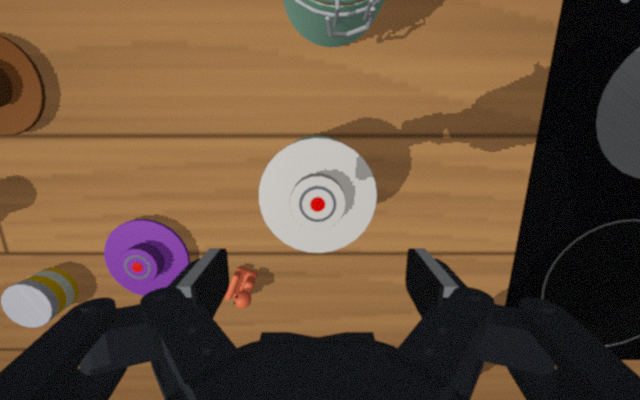

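The lid is seated: flange top 0.106, level, valve at (317,204) px, which is world (0.5244,-0.2335,0.127). On to the pump.

Call:
servo_tool(
  moves=[
    [1,-0.01,-0.08,0,0],
    [1,-0.02,-0.2,0,0],
    [1,-0.03,-0.33,0,0],
    [1,-0.04,-0.46,0,0],
    [1,-0.055,-0.59,0,0],
    [1,-0.065,-0.71,0,0],
    [1,-0.073,-0.782,0,0],
    [1,-0.073,-0.782,0,0],
    [1,-0.073,-0.782,0,0],
  ],
)

```text
t: 11.62
tool_pos: [0.5036, 0.0017, 0.234]
orientation: [-180.0, 0.1, 0.1]
force: [0.2, -0.5, -0.0]
grip_width: 0.085
grip_force: 0.0
```

Call:
servo_tool(
  moves=[
    [1,-0.01,-0.08,0,0],
    [1,-0.02,-0.2,0,0],
    [1,-0.03,-0.33,0,0],
    [1,-0.04,-0.46,0,0],
    [1,-0.055,-0.59,0,0],
    [1,-0.065,-0.7,0,0],
    [1,-0.073,-0.76,0,0],
    [1,-0.073,-0.782,0,0],
    [1,-0.073,-0.782,0,0],
    [1,-0.073,-0.782,0,0],
    [1,-0.073,-0.782,0,0],
  ],
)

```text
t: 12.53
tool_pos: [0.4827, 0.2326, 0.2343]
orientation: [179.9, 0.0, -0.2]
force: [0.6, 0.2, 0.4]
grip_width: 0.0856
grip_force: 0.0
```

```bash
python3 - <<'E'
from m5 import *
st,p,d,c,P=grab(); cv2.imwrite("pics/w5.png",p[:,:,::-1]); print(st["tool_pos"],st["orientation"])
n=np.hypot(P[...,0]-.481,P[...,1]-.2355)<.04
t=P[n&(abs(P[...,2]-.137)<.006)]; print("top",len(t),np.percentile(t,[.5,50,99.5],axis=0))
b=P[n&(abs(P[...,2]-.054)<.004)]; print("dock tube",len(b),np.percentile(b,[1,50,99],axis=0))
hv=cv2.cvtColor(p,cv2.COLOR_RGB2HSV); s=P[n&(hv[...,2]<90)&(P[...,2]>.065)&(P[...,2]<.13)]; print("sleeve",len(s),np.percentile(s,[1,50,99],axis=0))
E
```

```text
[0.48268805 0.232605   0.23431739] [ 1.79928676e+02  2.15901882e-02 -2.07898395e-01]
top 1961 [[0.46262348 0.21590583 0.13215543]
 [0.48385557 0.23630319 0.13593544]
 [0.50369235 0.25682379 0.13790565]]
dock tube 473 [[0.47438271 0.20700087 0.0504891 ]
 [0.49997247 0.23488839 0.0527481 ]
 [0.51184423 0.26517594 0.05573763]]
sleeve 339 [[0.49136357 0.21627388 0.07081872]
 [0.50276816 0.23374926 0.10497588]
 [0.50467099 0.25351542 0.1274778 ]]
```

View pics/w5.png

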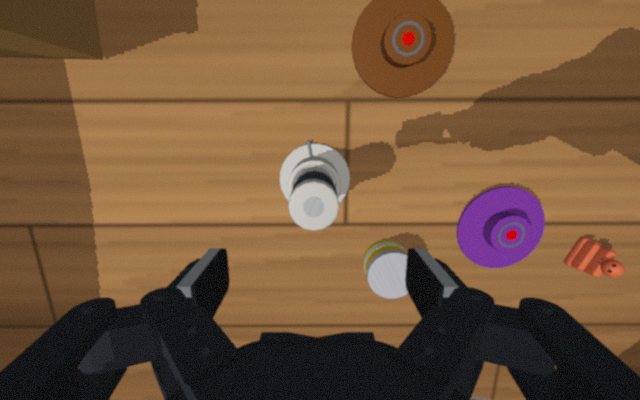

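The pump top is at (314,207) px, with its axis at (0.483,0.236), top 0.136 and dock tube 0.053. All agree with the given sizes. Descending to the sleeve.

Call:
servo_tool(
  moves=[
    [1,0.001,-0.012,0.04,0],
    [1,0.001,-0.012,0.12,0],
    [1,0.001,-0.012,0.22,0],
    [1,0.001,-0.012,0.32,0],
    [1,0.001,-0.012,0.41,0],
    [1,0.001,-0.012,0.47,0],
    [1,0.001,-0.012,0.505,0],
    [1,0.001,-0.012,0.514,0],
    [1,0.001,-0.012,0.514,0],
    [1,0.001,-0.012,0.514,0],
    [1,0.001,-0.012,0.514,0],
  ],
)

```text
t: 13.5
tool_pos: [0.4832, 0.2388, 0.0816]
orientation: [-179.9, -0.1, -0.1]
force: [-0.4, 0.1, -0.4]
grip_width: 0.0856
grip_force: 0.0
```

Call:
servo_tool(
  moves=[
    [-1,0,0,0,0],
    [-1,0,0,0,0],
    [-1,0,0,0,0],
    [-1,0,0,0,0],
    [-1,0,0,0,0],
    [-1,0,0,0,0],
    [-1,0,0,0,0],
    [-1,0,0,0,0],
    [-1,0,0,0,0],
    [-1,0,0,0,0],
    [-1,0,0,0,0],
  ],
)

```text
t: 14.42
tool_pos: [0.4826, 0.2385, 0.081]
orientation: [-180.0, -0.0, -0.0]
force: [-1.5, -2.8, 7.7]
grip_width: 0.0429
grip_force: 58.7
```

Call:
servo_tool(
  moves=[
    [-1,0,0,-0.02,0],
    [-1,0,0,-0.06,0],
    [-1,0,0,-0.14,0],
    [-1,0,0,-0.24,0],
    [-1,0,0,-0.34,0],
    [-1,0,0,-0.42,0],
    [-1,0,0,-0.48,0],
    [-1,0,0,-0.5,0],
    [-1,0,0,-0.5,0],
    [-1,0,0,-0.5,0],
    [-1,0,0,-0.5,0],
    [-1,0,0,-0.5,0],
  ],
)

```text
t: 15.42
tool_pos: [0.4818, 0.2384, 0.2289]
orientation: [179.9, 0.1, -0.0]
force: [-0.2, -0.3, -1.9]
grip_width: 0.0429
grip_force: 60.2
```

```bash
cat > m6.py <<'E'
from h import *
import sys
st=manip.state(); tp=st["tool_pos"]; print(tp,st["orientation"],st["grip_width"],st["grip_force"],st["force"])
for n in("side","top"):
    p,d=imaging.snapshot(n); c=cam(n); P=cloud(c,d); cv2.imwrite(f"pics/{n}_{sys.argv[1]}.png",p[:,:,::-1])
    h=p.astype(int); near=np.hypot(P[...,0]-tp[0],P[...,1]-tp[1])<.05
    cor=near&(h[...,0]-h[...,1]>50)&(h[...,2]>60)&(h[...,0]>130)&(P[...,2]>.1)
    r=P[cor]; v,u=np.nonzero(cor)
    if len(r)>5: print(n,"coral",len(r),"px",u.mean(),v.mean(),u.min(),u.max(),v.min(),v.max(),"min",r.min(0)-tp,"max",r.max(0)-tp)
    hv=cv2.cvtColor(p,cv2.COLOR_RGB2HSV); w=near&(hv[...,1]<45)&(hv[...,2]>120)&(P[...,2]<tp[2]+.015)&(P[...,2]>tp[2]-.06)
    if w.sum()>5: v,u=np.nonzero(w); print("white below",w.sum(),u.min(),u.max(),v.min(),v.max(),P[w].min(0)-tp,P[w].max(0)-tp)
    q=p[max(0,int(v.min())-60):int(v.max())+60,max(0,int(u.min())-60):int(u.max())+60]
    cv2.imwrite(f"pics/c_{n}_{sys.argv[1]}.png",cv2.resize(q,None,fx=3,fy=3)[:,:,::-1][:600,:800])
E
python3 m6.py a
```

```text
[0.48180612 0.23835439 0.22893406] [ 1.79927684e+02  1.28011811e-01 -2.78342762e-02] 0.04289678406663919 60.17336368560791 [-0.17836757 -0.26200548 -1.94681834]
side coral 227 px 272.8898678414097 232.76211453744494 262 292 110 243 min [-0.03273185 -0.0232785  -0.06986041] max [0.00842133 0.01415114 0.14186736]
white below 630 256 287 186 231 [-0.02577392 -0.02919395 -0.05018422] [0.01250665 0.03035179 0.01497475]Traceback (most recent call last):
  File "m6.py", line 12, in <module>
    q=p[max(0,int(v.min())-60):int(v.max())+60,max(0,int(u.min())-60):int(u.max())+60]
                  ~~~~~^^
    return umr_minimum(a, axis, None, out, keepdims, initial, where)
ValueError: zero-size array to reduction operation minimum which has no identity
```

View pics/c_side_a.png

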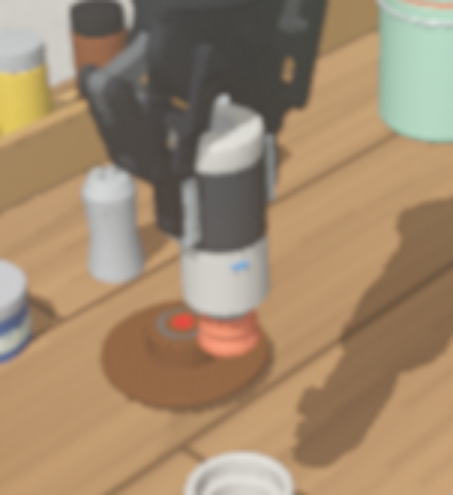

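The side crop shows the pump upright in the fingers, with the coral cup free at crop (230,335) and about 0.070 below the TCP, as expected. Measuring its offset from the TCP.

```bash
python3 - <<'E'
from m5 import *
from scipy.optimize import least_squares
st,p,d,c,P=grab(); tp=st["tool_pos"]; cv2.imwrite("pics/w6.png",p[:,:,::-1])
hv=cv2.cvtColor(p,cv2.COLOR_RGB2HSV); near=np.hypot(P[...,0]-tp[0],P[...,1]-tp[1])<.035
t=P[near&(hv[...,1]<45)&(hv[...,2]>60)&(abs(P[...,2]-tp[2]-.055)<.006)]-tp; print("wrist top",len(t),np.percentile(t,[.5,50,99.5],axis=0))
print("slope",np.linalg.lstsq(np.c_[t[:,:2],np.ones(len(t))],t[:,2],rcond=None)[0])
p,d=imaging.snapshot("side"); P=cloud(cam("side"),d); hv=cv2.cvtColor(p,cv2.COLOR_RGB2HSV)
m=(np.hypot(P[...,0]-tp[0],P[...,1]-tp[1])<.03)&(P[...,2]<tp[2]-.006)&(P[...,2]>tp[2]-.036)
s=P[m]-tp
for lo,hi in((-.036,-.006),(-.036,-.021),(-.021,-.006)):
    q=s[(s[:,2]>lo)&(s[:,2]<hi)]; f=least_squares(lambda x:np.hypot(q[:,0]-x[0],q[:,1]-x[1])-.022,[0,0],loss="soft_l1",f_scale=.001); print("side housing axis",len(q),f.x)
E
```

```text
wrist top 7067 [[-0.00344245 -0.01827929  0.04928243]
 [ 0.00920265  0.00096102  0.05496803]
 [ 0.0214578   0.01996554  0.05671857]]
slope [-0.09826157 -0.00616716  0.0555823 ]
side housing axis 490 [-0.00196961 -0.00206354]
side housing axis 238 [-0.00190482 -0.00215282]
side housing axis 252 [-0.00203639 -0.00197303]
```

Call:
servo_tool(
  moves=[
    [-1,0.01,0.06,0,0],
    [-1,0.02,0.16,0,0],
    [-1,0.03,0.28,0,0],
    [-1,0.04,0.4,0,0],
    [-1,0.05,0.52,0,0],
    [-1,0.06,0.63,0,0],
    [-1,0.068,0.73,0,0],
    [-1,0.071,0.787,0,0],
    [-1,0.071,0.787,0,0],
    [-1,0.071,0.787,0,0],
  ],
)

```text
t: 16.45
tool_pos: [0.5035, 0.0016, 0.2302]
orientation: [180.0, 0.0, -0.2]
force: [0.5, 0.3, -1.7]
grip_width: 0.0428
grip_force: 60.4
```

Call:
servo_tool(
  moves=[
    [-1,0.01,0.06,0,0],
    [-1,0.02,0.16,0,0],
    [-1,0.03,0.28,0,0],
    [-1,0.04,0.4,0,0],
    [-1,0.05,0.52,0,0],
    [-1,0.06,0.63,0,0],
    [-1,0.068,0.72,0,0],
    [-1,0.071,0.77,0,0],
    [-1,0.071,0.787,0,0],
    [-1,0.071,0.787,0,0],
    [-1,0.071,0.787,0,0],
    [-1,0.071,0.787,0,0],
    [-1,0.071,0.787,0,0],
  ],
)

```text
t: 17.53
tool_pos: [0.525, -0.2316, 0.2304]
orientation: [-180.0, 0.0, 0.1]
force: [-0.1, 0.2, -2.3]
grip_width: 0.0428
grip_force: 60.5
```

```bash
cat > m7.py <<'E'
from h import *
import sys
from scipy.optimize import least_squares
st=manip.state(); tp=st["tool_pos"]; print(tp,st["orientation"],st["grip_force"],st["force"])
p,d=imaging.snapshot("side"); P=cloud(cam("side"),d); cv2.imwrite("pics/side_%s.png"%sys.argv[1],cv2.resize(p[70:240,300:500],None,fx=3,fy=3)[:,:,::-1])
def fit(q,r):
    return least_squares(lambda x:np.hypot(q[:,0]-x[0],q[:,1]-x[1])-r,[tp[0],tp[1]],loss="soft_l1",f_scale=.001).x
n=np.hypot(P[...,0]-tp[0],P[...,1]-tp[1])
s=P[(n<.03)&(P[...,2]<tp[2]-.006)&(P[...,2]>tp[2]-.036)]; print("housing",len(s),fit(s,.022))
k=P[(n<.035)&(P[...,2]<.123)&(P[...,2]>.110)]; print("crown",len(k),fit(k,.025))
k=P[(n<.07)&(P[...,2]<.09)&(P[...,2]>.03)]; print("canister",len(k),fit(k,.054))
h=p.astype(int); m=(n<.04)&(h[...,0]-h[...,1]>50)&(h[...,2]>60)&(h[...,0]>130)&(P[...,2]>.1)
if m.sum(): print("coral z",np.percentile(P[m][:,2],[1,50,99]),m.sum())
E
python3 m7.py b
```

```text
[ 0.5250393  -0.23164511  0.23037171] [-1.79963006e+02  5.25744764e-03  1.10711892e-01] 60.52992045879364 [-0.08136578  0.23619514 -2.28822204]
housing 275 [ 0.52308282 -0.23392185]
crown 112 [ 0.52265659 -0.236008  ]
canister 1103 [ 0.52339233 -0.23494042]
coral z [0.12639945 0.16741717 0.18027857] 128
```

Pump and crown are 2 mm apart in y; I correct this and descend.

Call:
servo_tool(
  moves=[
    [-1,-0.001,0.007,0.02,0],
    [-1,-0.001,0.007,0.05,0],
    [-1,-0.001,0.007,0.08,0],
    [-1,-0.001,0.007,0.1,0],
    [-1,-0.001,0.007,0.112,0],
    [-1,-0.001,0.007,0.12,0],
    [-1,-0.001,0.007,0.125,0],
    [-1,-0.001,0.007,0.128,0],
    [-1,-0.001,0.007,0.128,0],
    [-1,-0.001,0.007,0.128,0],
    [-1,-0.001,0.007,0.128,0],
  ],
)

```text
t: 18.5
tool_pos: [0.5245, -0.2357, 0.1923]
orientation: [180.0, -0.0, -0.0]
force: [-0.5, 0.9, -1.3]
grip_width: 0.0423
grip_force: 60.5
```

Call:
servo_tool(
  moves=[
    [-1,0,0,0.003,0],
    [-1,0,0,0.006,0],
    [-1,0,0,0.009,0],
    [-1,0,0,0.012,0],
    [-1,0,0,0.012,0],
    [-1,0,0,0.012,0],
    [-1,0,0,0.012,0],
  ],
)

```text
t: 19.08
tool_pos: [0.5246, -0.2358, 0.1884]
orientation: [180.0, -0.0, -0.0]
force: [-0.7, -0.4, 1.6]
grip_width: 0.0428
grip_force: 60.5
```

```bash
python3 m7.py c
```

```text
[ 0.52455497 -0.23576774  0.18844341] [ 1.79989748e+02 -1.36157676e-02 -3.70976528e-02] 60.47497093677521 [-0.69749896 -0.44588863  1.61871353]
housing 256 [ 0.52245246 -0.23807645]
crown 119 [ 0.52287692 -0.23608612]
canister 1105 [ 0.52336323 -0.23487659]
coral z [0.12768856 0.13382311 0.14296252] 84
```

View pics/side_c.png

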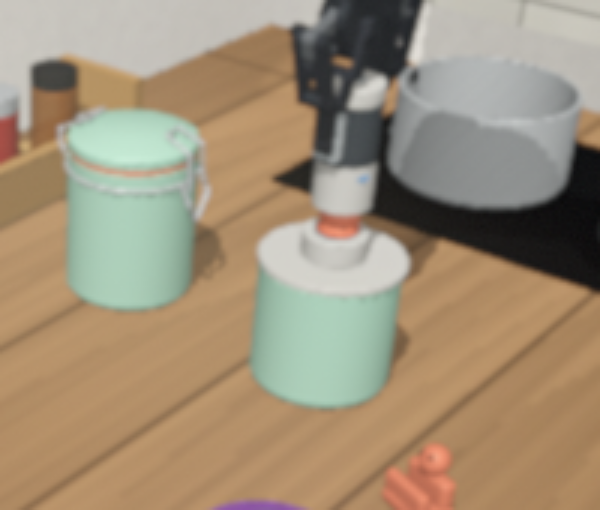

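The picture shows the cup on the crown at crop (340,225), the pump upright and the lid level. The push is about 3.7 N (half squashed) and the offset about 2 mm, inside the 7 mm allowed. I hold a moment and check that it is still.

Call:
servo_tool(
  moves=[
    [-1,0,0,0,0],
    [-1,0,0,0,0],
    [-1,0,0,0,0],
    [-1,0,0,0,0],
    [-1,0,0,0,0],
    [-1,0,0,0,0],
  ],
)

```text
t: 19.63
tool_pos: [0.5245, -0.2358, 0.1884]
orientation: [180.0, -0.0, -0.0]
force: [-1.3, -1.0, 2.3]
grip_width: 0.0427
grip_force: 60.5
```

```bash
python3 - <<'E'
from cell import manip
s=manip.state(); print(s["t"],s["tool_pos"],s["force"],s["grip_force"])
f=s["force"][2]
if 0<=f<=4 and s["grip_force"]>40 and abs(s["tool_pos"][2]-.1884)<.002: print(manip.sign_off())
E
```

```text
19.6333 [ 0.5245031  -0.23578927  0.18839948] [-1.26865156 -1.02346144  2.32680341] 60.52300035953522
the job is handed in; nothing more can be done
None
```

I handed the job in at 19.6 s: the lid is seated level on the canister and let go, and the pump is still gripped upright, pressing on the red valve with about 4 N and roughly 2 mm off centre; the verdict was not shown.

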